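# Put the drinks-bar tools into the covered utensil holder

## Robot

A 6-joint arm with a two-finger parallel gripper is mounted at the origin on the work surface. World frame = base frame: x ahead of the robot, y to its left, z up, the work surface at z = 0. Lengths are in m, angles in degrees, forces in N, time in s.
With the tool pointing down it reaches from about 0.4 to 0.825 m from the base axis. Payload 7 kg.
Tool frame: the origin (TCP) lies at the very end of the fingers, on their centre line; the grasp point (between the pads) lies hold_point_z behind it (hold_point_z is the distance from the TCP to the grasp point, in m); z points along the fingers, y is the direction in which the jaws open and shut (so a half turn about z gives the same grasp; the last joint's range is limited). The gripper opens to 88 mm and grips with 3 to 60 N. Pads are 19 mm wide; open, the fingers measure 130 mm over their backs; the gripper's body (78 mm by 193 mm) begins 47 mm behind the grasp point.
Start: joints at [16.507, 20.546, 0.682, 0, -70.136, -16.507], TCP at [0.675, -0, 0.227] pointing down, gripper open.
Joint ranges: [-176.03, 176.03], [-82.01, 121.73], [-58.28, 71.71], [-173.87, 95.51], [-174.79, -0.11], [-173.66, 173.66]. Speed limits (degrees/s): [136.94, 136.94, 172.46, 180, 180, 180].

## Interface

Orientations are given as [roll, pitch, yaw] about the fixed x, y, z axes, in that order (R = Rz(yaw) Ry(pitch) Rx(roll)).
In Python, from plant import get_obs, snapshot, close_job, hold_point_z gives the robot as it stands. The module is installed in compiled form; this text tells all that it offers.
- The arm moves only by the tool jog_arm, never from a script. Its argument "commands" is a list of rows, each a list of 4 numbers: the shift along the world's x, y, z in mm, then the turn about the world's z in degrees. In form: [[x, y, z, turn], ...]. A call has exactly 10 rows; each row shifts and turns the commanded pose from where the row before left it; what a row does not reach is not made up. A row lasts 1/12 s, in which the tool goes at most 41.7 mm and 7.16 degrees, less where a joint would pass 70% of its speed; a pose out of reach is approached as far as the arm can. A call is refused whole if a number of a shift passes 41.7 or a number of a turn 7.16, either way. A call with a gripper value outside its range is refused whole. "fingers" is the finger opening in mm, from 0 to 87.6, set as the call begins (left out, the last holds). The fingers move at their own pace and stop on an object; the grip force is fixed at half the most. Time passes only in rows, so rows that do not move let the fingers close, or fill a call up. It gives the time, the measured TCP pose, the force and the opening at its end, in the units of the state.
- get_obs(): the state, without advancing time (a new reading comes with each control period).
- snapshot(name): name is "scene" or "side" or "wrist"; returns a dict with "image" (480x640x3 uint8, red, green, blue), "fov_y" (degrees; the focal length in pixels is half the picture's height over the tangent of half this angle, whatever the lens; pixels are square), "cx", "cy" (the principal point, pixels), "rvec" (rotation vector, rad) and "tvec" (3), from world to camera coordinates, as OpenCV has them; the wrist camera has in their place "mount" (4x4, takes a point from camera to tool coordinates, whose origin is the TCP and whose axes are the flange's). Camera axes: x right, y down, z forward; pixel columns grow to the right and rows downward; lengths in m; the calibration is good to about 2 mm. A picture is of the moment at which its call begins: read the wrist's pose just before it. There is no depth.
- close_job(): hands the job in, once; it reports no verdict.
The state is a dict: "clock": time; "joint_pos": joint angles; "qvel": joint speeds; "tau": joint torques, N m; "tool_pos": TCP position; "orientation": TCP orientation; "force": force on the tool from outside, world axes, zero at the start; "moment": the same for the moment, N m; "opening": finger opening in m.
Only numpy, scipy, OpenCV 4.12 (cv2) and the standard library are available. Lean on these libraries where they do the work, as an engineer would, in place of code of your own. Each camera call takes 0.05 s, during which the arm holds its last target.

## Task

Slide the wooden cover of the metal utensil holder fully open to its end stop, so that both openings are uncovered. Then take the muddler and the stirring paddle out of their drying stands and drop them in, muddler fat head down in the square well and paddle blade down in the narrow slot, standing upright on the bottom, with the cover left fully open. Do not disturb the jug, the tamper and the cup.

Things in the scene. Friction and masses are not known exactly. Their poses are not given: they have to be found in the camera images.
- holder: Fixed steel block, 146 (x) x 130 (y) x 85 mm high; origin at the centre of its underside, z up. In the -y half of its top, side by side along x, are a square well and a narrow slot, 75 mm deep, closed at the bottom. The cover parks over the plain +y half. Dark strips rising 10 mm above the top edge three sides: 8 mm wide at -x and +x, 5 mm at +y.
- well (a point): Centre of the square well's mouth, at (-33, -30, 85) mm from the holder's origin; axes as the holder's. Opening 44 x 44 mm, 75 mm deep.
- slot (a point): Centre of the narrow slot's mouth, at (36, -30, 85) mm from the holder's origin; axes as the holder's. Opening 42 mm along x, 20 mm along y, 75 mm deep.
- cover (a joint): Travel of the wooden cover in m: 0 shut (both openings covered), 0.060 fully open at the end stop; it slides along the holder's +y and stays where it is left. The cover is a plate 126 (x) x 56 (y) x 5 mm lying 1 mm above the holder's top.
- cover_grip (a point): Centre of the top edge of the cover's wooden grip: an upright fin 34 mm long along the holder's x, 10 mm thick along y, 30 mm tall above the cover plate (top 121 mm above the bench). The point moves with the cover; axes as the holder's.
- muddler: Turned wooden drinks muddler, loose, standing upright 160 mm tall: a round fat head 30 mm in diameter for the lowest 30 mm, tapering up to 48 mm, then a round handle 20 mm in diameter to the top. Origin at the centre of the foot of the fat head, z along the handle.
- paddle: Black plastic stirring paddle, loose, standing upright 170 mm tall and 10 mm thick along its own y: the lowest 70 mm is the blade, 28 mm wide along its x; above that the handle is 18 mm wide along x. Origin at the centre of the blade's foot, z towards the handle's end.
- muddler_stand: Fixed wooden block 90 (x) x 80 (y) x 30 mm high with a 36 x 36 mm pocket 20 mm deep in the middle of its top, where the muddler stands. Origin at the centre of its underside.
- paddle_stand: Fixed wooden block 90 (x) x 80 (y) x 30 mm high with a pocket 34 mm (x) x 15 mm (y), 20 mm deep, in the middle of its top, where the paddle stands. Origin at the centre of its underside.
- jug: Steel milk jug with a handle, about 80 mm in diameter and 100 mm tall; a bystander. Origin at the centre of its underside.
- tamper: Steel coffee tamper standing on its 58 mm base, 88 mm tall; a bystander. Origin at the centre of its underside.
- cup: White espresso cup with a handle, 64 mm in diameter and 60 mm tall; a bystander. Origin at the centre of its underside.
Things that resemble listed ones, but are neither listed nor needed, are in the scene too. Of the things like the muddler, leave any that is blue or red; of the rest the smaller one is meant.

How it is judged (in metres and radians):
On the way:
1. the cover is slid fully open, within 4 mm of its end stop (value of joint cover above 0.056 m), for 0.2 s.
At the end, for the whole second after the job is handed in: The cover is within 4 mm of its open end stop; the muddler stands head down in the square well and the paddle blade down in the slot, each foot within 10 mm of the bottom and 16 mm of the opening's centre line, within 0.25 rad of upright, at rest (value of joint cover above 0.056 m and horizontal distance between muddler and well below 0.016 m and z of muddler in the frame of well below -0.065 m and angle between each of muddler, paddle's own z axis and vertical below 0.25 rad and horizontal distance between paddle and slot below 0.016 m and z of paddle in the frame of slot below -0.065 m and linear speed of each of muddler, paddle below 0.03 m/s); the robot touches nothing.
It fails at once if the jug is moved more than 25 mm or tipped (distance of jug from where it was at the start of the episode above 0.025 m or angle between jug's own z axis and vertical above 0.4 rad).
It fails at once if the tamper is moved more than 25 mm or tipped (distance of tamper from where it was at the start of the episode above 0.025 m or angle between tamper's own z axis and vertical above 0.4 rad).
It fails at once if the cup is moved more than 25 mm or tipped (distance of cup from where it was at the start of the episode above 0.025 m or angle between cup's own z axis and vertical above 0.4 rad).
It also fails if it takes over 72 s, if anything falls off the work surface, if the arm or the gripper's body presses on something with over 40 N, if the wrist force passes 120 N, or if a joint passes its speed limit or range.

## Working session

There is one attempt and no reset: what is moved stays moved. The work goes in short steps, Python scripts to look and compute and a tool call to move; the robot and the scene stay as the last step left them, time stands still between calls to the robot, and variables do not carry over. Pictures are saved under pics/ and viewed, and the job is handed in when it is done.

Besides the shell and the picture viewer there is one more tool, called after ">>>" by a JSON object that holds its "api" and its "payload", one argument or row to a line. jog_arm: Moves the arm, as the interface text tells. Its arguments: {"type":"object","properties":{"commands":{"type":"array","items":{"type":"array","items":{"type":"number"}}},"fingers":{"type":"number"}},"required":["commands"]}

```bash
mkdir -p pics
python3 - <<'E'
from plant import *
import cv2,pickle
o=get_obs();print(o, hold_point_z)
for n in("scene","side","wrist"):
    s=snapshot(n);cv2.imwrite(f"pics/{n}0.png",s["image"][:,:,::-1]);pickle.dump((s,o),open(f"{n}0.pkl","wb"))
    print(n,{k:v for k,v in s.items() if k!="image"})
E
```

```text
{'clock': 0.0, 'joint_pos': array([ 1.65084101e+01,  2.05932059e+01,  6.34950190e-01, -2.10094690e-02,
       -7.01358157e+01, -1.65061138e+01]), 'qvel': array([-0.03619226,  0.08243751,  0.03142887,  0.03708173,  0.05596057,
       -0.01735289]), 'tau': array([-8.00930356e-04, -5.82726967e+01,  2.93058443e+01,  6.99745238e+00,
        6.93249181e-03, -2.06530804e-04]), 'tool_pos': array([ 6.74518669e-01, -1.07657091e-06,  2.25608839e-01]), 'orientation': array([ 1.79904193e+02, -7.79382443e-03, -9.00048522e+01]), 'force': array([-0.4938673 , -0.65151549,  0.2966624 ]), 'moment': array([-0.0432895 , -0.00065838,  0.0615921 ]), 'opening': 0.08759072081906863} 0.0188
scene {'fov_y': 52.89398400509944, 'cx': 316.4250973619797, 'cy': 244.1761433781241, 'rvec': array([ 2.30661866,  0.69421419, -0.29203442]), 'tvec': array([-0.47450298, -0.16286519,  1.0560251 ])}
side {'fov_y': 55.46858658323829, 'cx': 311.4138839515967, 'cy': 235.7601467438889, 'rvec': array([ 2.45879441, -0.24550627,  0.07746829]), 'tvec': array([-0.53845354,  0.14957922,  0.90184158])}
wrist {'fov_y': 61.9445896444982, 'cx': 324.7486959094672, 'cy': 240.36199646036914, 'mount': array([[-7.80850757e-04, -9.60741867e-01, -2.77442705e-01,
         7.42998499e-02],
       [ 9.99998058e-01, -1.25217779e-03,  1.52164890e-03,
        -4.97977860e-04],
       [-1.80931940e-03, -2.77440978e-01,  9.60740980e-01,
        -1.59313344e-01],
       [ 0.00000000e+00,  0.00000000e+00,  0.00000000e+00,
         1.00000000e+00]])}
```

View pics/scene0.png

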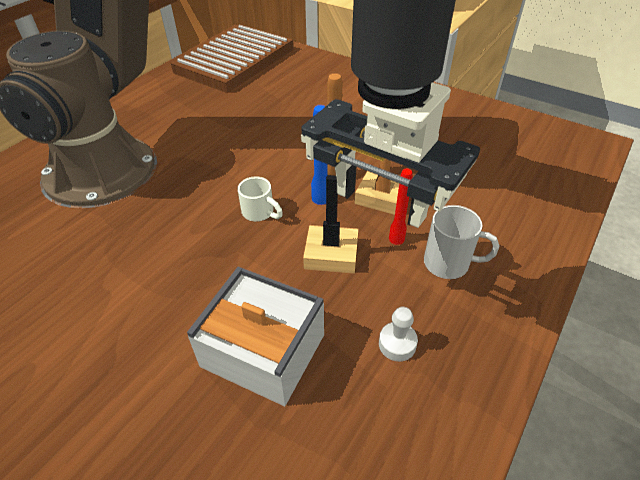

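View pics/side0.png

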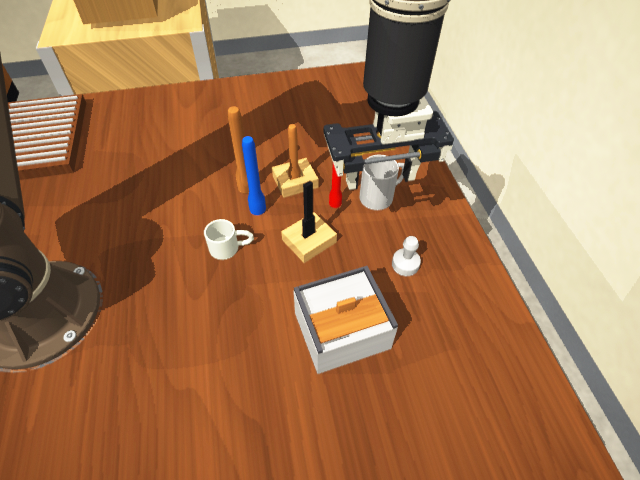

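View pics/wrist0.png

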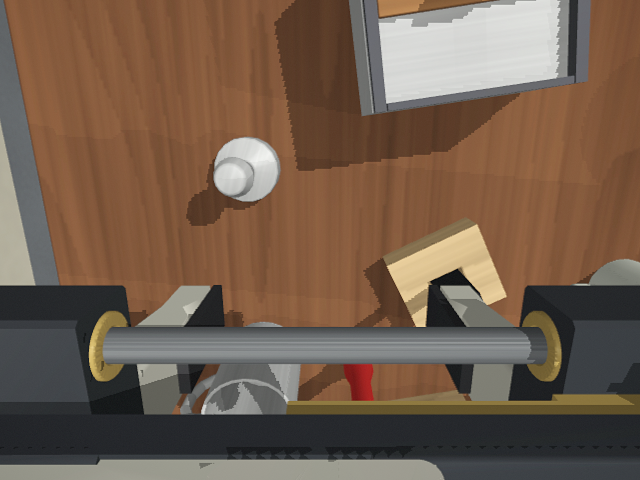

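Run:
```python
import cv2,numpy as np
def crop(n,x,y,w,h,out):
    im=cv2.imread(f"pics/{n}0.png")[y:y+h,x:x+w]
    k=min(800/w,600/h); im=cv2.resize(im,None,fx=k,fy=k,interpolation=cv2.INTER_CUBIC)
    for v in range((x+19)//20*20,x+w,20):
        cv2.line(im,(int((v-x)*k),0),(int((v-x)*k),6),(0,0,255),1);cv2.putText(im,str(v),(int((v-x)*k),18),0,.4,(255,0,255),1)
    for v in range((y+19)//20*20,y+h,20):
        cv2.line(im,(0,int((v-y)*k)),(6,int((v-y)*k)),(0,0,255),1);cv2.putText(im,str(v),(8,int((v-y)*k)),0,.4,(255,0,255),1)
    cv2.imwrite("pics/"+out,im)
crop("scene",180,255,160,150,"c1.png")
crop("side",285,260,120,112,"c2.png")
crop("scene",290,160,120,120,"c3.png")
crop("side",220,100,140,170,"c4.png")
```

```text
(no output)
```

View pics/c1.png

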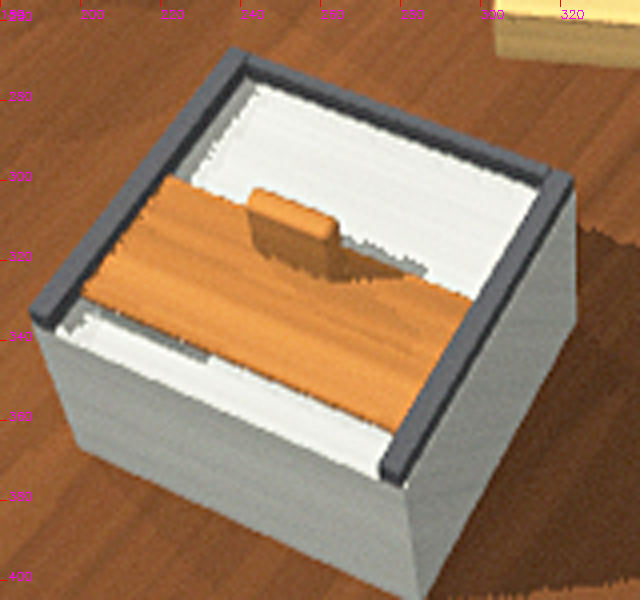

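View pics/c2.png

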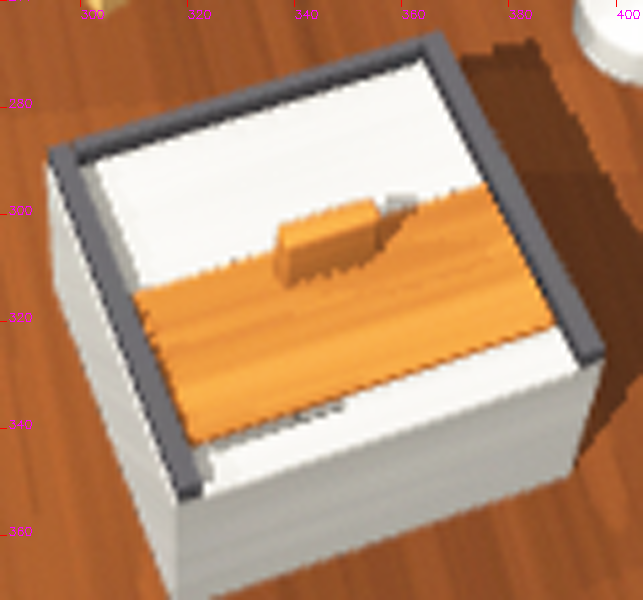

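View pics/c3.png

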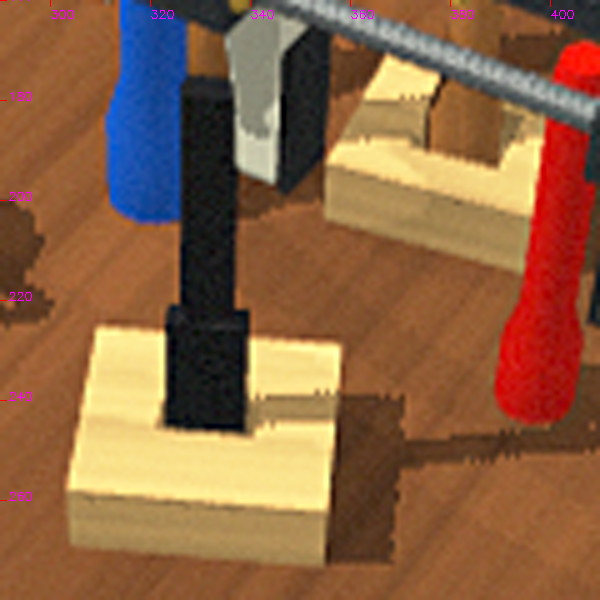

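View pics/c4.png

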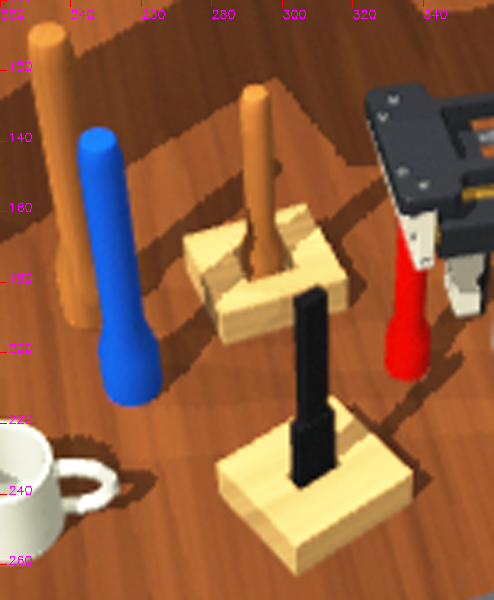

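```bash
cat > h.py <<'E'
import numpy as np,cv2,pickle
from scipy.optimize import least_squares
from scipy.spatial.transform import Rotation as R
def cam(s,o=None):
    f=240/np.tan(np.radians(s["fov_y"]/2)); K=np.array([[f,0,s["cx"]],[0,f,s["cy"]],[0,0,1]])
    if "rvec" in s: return K,R.from_rotvec(s["rvec"]).as_matrix(),np.array(s["tvec"])
    T=np.eye(4);T[:3,:3]=R.from_euler("xyz",o["orientation"],degrees=True).as_matrix();T[:3,3]=o["tool_pos"]
    W=np.linalg.inv(T@s["mount"]);return K,W[:3,:3],W[:3,3]
def proj(c,P):
    K,r,t=c;q=(np.atleast_2d(P)@r.T+t)@K.T;return q[:,:2]/q[:,2:]
def ray(c,px,z):
    K,r,t=c;C=-r.T@t;d=r.T@np.linalg.inv(K)@np.array([px[0],px[1],1]);return C+d*(z-C[2])/d[2]
def load(n): s,o=pickle.load(open(n+".pkl","rb"));return cam(s,o)
def fit(data,x0):  # data: list of (cam, localpoint(mm), px); pose x,y(m),yaw(rad)
    def f(p):
        c,s=np.cos(p[2]),np.sin(p[2]);out=[]
        for k,l,px in data:
            l=np.array(l)/1000;P=[p[0]+c*l[0]-s*l[1],p[1]+s*l[0]+c*l[1],l[2]]
            out+=list(proj(k,P)[0]-px)
        return out
    r=least_squares(f,x0,loss="soft_l1");return r.x,np.array(f(r.x)).reshape(-1,2)
E
python3 - <<'E'
from h import *
S=load("scene0");D=load("side0");np.set_printoptions(precision=4,suppress=True)
d=[(S,(-73,65,95),(239.2,267)),(S,(73,65,95),(323.5,299.2)),(S,(73,-65,85),(281.7,376.7)),(S,(-73,-65,95),(187.5,333)),(S,(-73,-65,0),(200.5,367.5)),(S,(73,-65,0),(286.2,404.5)),(S,(73,65,0),(324,335.5)),
(D,(-73,65,95),(294,288)),(D,(73,65,95),(367.1,266.2)),(D,(73,-65,95),(397.9,325.3)),(D,(-73,-65,95),(318.6,353.3)),(D,(73,-65,0),(391.8,349.2))]
A=ray(S,(239.2,267),.095);B=ray(S,(323.5,299.2),.095);print(A,B)
y=np.arctan2(*(B-A)[1::-1]);x,r=fit(d,[A[0],A[1],y]);print(x,np.degrees(x[2]));print(r)
for sub in(d[:7],d[7:]): print(fit(sub,x)[0])
print("pstand")
for c,p in((S,[(309.4,225),(358.4,229),(355.6,262.4),(303.6,258)]),(D,[(281.5,231.8),(314.9,212.5),(337,234),(304.4,254.4)])):
    q=np.array([ray(c,u,.03) for u in p]);print(q,q.mean(0),np.linalg.norm(q-np.roll(q,-1,0),axis=1))
p=[(271.9,167.4),(306.4,158.1),(318.6,177.9),(282.3,187.8)];q=np.array([ray(D,u,.03) for u in p]);print("mst",q,q.mean(0),np.linalg.norm(q-np.roll(q,-1,0),axis=1))
print("mtop",ray(D,(292.8,125.5),.17),"ptop",ray(D,(220+312/3.529,100+290/3.529),.18),ray(S,(290+208/5,160+80/5),.18))
for n,c,p,z in(("cup",S,(255,218),0),("cup",D,(222,255),0),("jug",S,(448,272),0),("jug",D,(376,206),0),("tamp",S,(398,350),0),("tamp",D,(406,268),0),("red",S,(395,242),0),("red",D,(335,206),0),("blue",D,(257,213),0),("big",D,(245,191),0)):print(n,ray(c,p,z))
E
```

```text
[ 0.5004 -0.1034  0.095 ] [ 0.6409 -0.0838  0.095 ]
[ 0.5783 -0.1581  0.1482] 8.492214351770077
[[-2.4704 -0.5607]
 [ 0.3049 -0.3832]
 [-0.2705  1.1396]
 [-1.4    -0.3304]
 [-1.0977 -0.0371]
 [-0.7868  2.3647]
 [-0.0728 -0.4461]
 [-0.1909 -0.701 ]
 [ 0.9512 -1.7109]
 [ 1.62   -1.7319]
 [ 0.3414 -2.1977]
 [ 0.3199 -1.5389]]
[ 0.579  -0.1573  0.1473]
[ 0.5765 -0.1609  0.1471]
pstand
[[0.5    0.0836 0.03  ]
 [0.5807 0.1237 0.03  ]
 [0.6175 0.0516 0.03  ]
 [0.5374 0.0113 0.03  ]] [0.5589 0.0675 0.03  ] [0.0901 0.0809 0.0897 0.0814]
[[0.4993 0.0798 0.03  ]
 [0.5811 0.1197 0.03  ]
 [0.6153 0.0499 0.03  ]
 [0.5365 0.0105 0.03  ]] [0.558 0.065 0.03 ] [0.091  0.0778 0.088  0.0786]
mst [[0.5078 0.284  0.03  ]
 [0.5964 0.2999 0.03  ]
 [0.6117 0.2255 0.03  ]
 [0.5218 0.2104 0.03  ]] [0.5594 0.255  0.03  ] [0.09   0.0759 0.0912 0.0749]
mtop [0.5597 0.2545 0.17  ] ptop [0.5579 0.0677 0.18  ] [0.5568 0.0677 0.18  ]
cup [0.3819 0.0663 0.    ]
cup [0.3655 0.0662 0.    ]
jug [0.752  0.1439 0.    ]
jug [0.7309 0.1367 0.    ]
tamp [ 0.7505 -0.043   0.    ]
tamp [ 0.7431 -0.0454  0.    ]
red [0.641  0.1579 0.    ]
red [0.6367 0.1561 0.    ]
blue [0.4544 0.1711 0.    ]
big [ 0.4346  0.2475 -0.    ]
```

Run:
```python
from h import *
S=load("scene0");D=load("side0");np.set_printoptions(precision=4,suppress=True)
h=np.array([.578,-.159]);a=np.radians(8.5)
for c,p in((S,(180+293/4,255+210/4)),(D,(285+328/5.357,260+213/5.357))):
    q=ray(c,p,.121);d=q[:2]-h;print(q,d@[np.cos(a),np.sin(a)],d@[-np.sin(a),np.cos(a)])
# heights: base known; find z with smallest dist to base xy
for n,c,p,b in(("red",S,(407,171),(.639,.157)),("blue",D,(247.5,139),(.4544,.171)),("big",D,(233.5,110),(.4346,.2475)),("jug",S,(456,215),(.745,.14))):
    z=min(np.arange(0,.4,.002),key=lambda z:np.hypot(*(ray(c,p,z)[:2]-b)));print(n,z,ray(c,p,z))
```

```text
[ 0.5799 -0.1635  0.121 ] 0.00122293174879223 -0.004713281457815508
[ 0.5776 -0.163   0.121 ] -0.0010201306967592084 -0.003939880038372291
red 0.166 [0.6424 0.1588 0.166 ]
blue 0.218 [0.4575 0.1703 0.218 ]
big 0.232 [0.4393 0.2489 0.232 ]
jug 0.136 [0.7408 0.1381 0.136 ]
```

>>> {"api": "jog_arm", "payload": {
  "commands": [
    [-9, -15, 0, -7],
    [-9, -15, 0, -7],
    [-9, -15, 0, -7],
    [-9, -15, 0, -7],
    [-9, -15, 0, -7],
    [-9, -15, 0, -7],
    [-9, -15, 0, -7],
    [-9, -15, 0, -7],
    [-9, -15, 0, -7],
    [-9, -15, 0, -7]
  ]
}}

```text
clock: 0.98
tool_pos: [0.5843, -0.1507, 0.2263]
orientation: [180.0, -0.0, -160.3]
force: [0.3, -0.1, -0.1]
opening: 0.0875
```

>>> {"api": "jog_arm", "payload": {
  "commands": [
    [0, 0, 0, -6],
    [0, 0, 0, -5.5],
    [0, 0, 0, 0],
    [0, 0, 0, 0],
    [0, 0, 0, 0],
    [0, 0, 0, 0],
    [0, 0, 0, 0],
    [0, 0, 0, 0],
    [0, 0, 0, 0],
    [0, 0, 0, 0]
  ],
  "fingers": 50
}}

```text
clock: 1.82
tool_pos: [0.585, -0.15, 0.2265]
orientation: [180.0, -0.0, -171.5]
force: [-0.4, -0.3, -0.4]
opening: 0.0505
```

Run:
```python
from plant import *
import cv2,pickle
for n in("scene","side","wrist"):
    o=get_obs();s=snapshot(n);cv2.imwrite(f"pics/{n}1.png",s["image"][:,:,::-1]);pickle.dump((s,o),open(f"{n}1.pkl","wb"))
print(o)
```

```text
{'clock': 1.9167, 'joint_pos': array([ 4.13694830e+00,  1.39107610e+01, -8.68691709e+00,  1.35320912e-03,
       -6.74001692e+01, -8.56203273e+01]), 'qvel': array([ 0.07275641, -0.06873727,  0.00901878,  0.04885319, -0.04604225,
       -0.06833525]), 'tau': array([ 1.61125971e-02, -4.84918571e+01,  2.87008327e+01,  6.83317512e+00,
       -7.63405021e-02,  5.54022539e-03]), 'tool_pos': array([ 0.58499939, -0.14999683,  0.2265771 ]), 'orientation': array([-1.79998590e+02,  2.05101391e-03, -1.71482859e+02]), 'force': array([-0.56357603, -0.25790713, -0.00182602]), 'moment': array([-0.09040912, -0.12206024, -0.01897074]), 'opening': 0.05015803814027503}
```

View pics/wrist1.png

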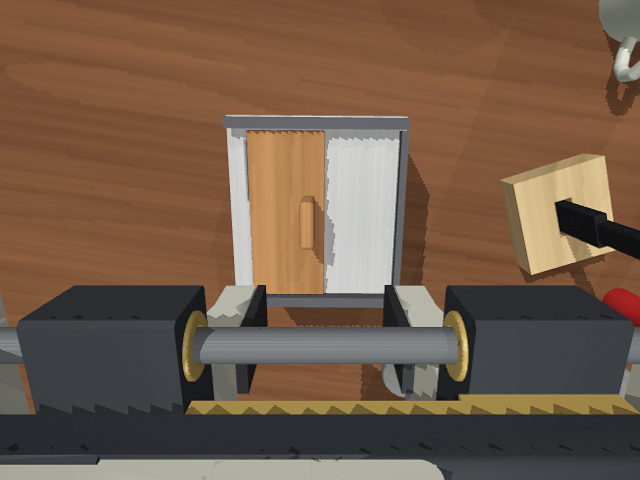

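View pics/scene1.png

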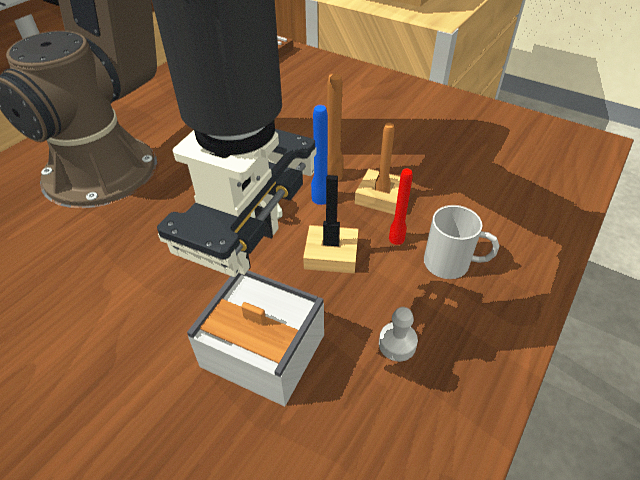

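```bash
python3 - <<'E'
from h import *
W=load("wrist1");S=load("scene1");D=load("side1");np.set_printoptions(precision=4,suppress=True)
print(proj(S,[.585,-.15,.2265]),proj(W,[.579,-.163,.121]))
d=[(W,(-73,-65,95),(224,117)),(W,(-73,65,95),(408.5,117)),(W,(73,65,95),(401,306)),
]
print(fit(d,[.578,-.159,.148]))
h=np.array([.578,-.159]);a=np.radians(8.5)
for c,p in((W,(306,223)),):
    q=ray(c,p,.121);print("fin",q)
# paddle stand
q=np.array([ray(W,p,.03) for p in((501,181),(604,155),(527,275))]);print(q)
E
python3 - <<'E'
import cv2
im=cv2.imread("pics/wrist1.png")[100:320,210:420]
cv2.imwrite("pics/c5.png",cv2.resize(im,None,fx=2.7,fy=2.7,interpolation=cv2.INTER_CUBIC))
E
```

```text
[[254.0796 250.0288]] [[306.4584 226.9566]]
(array([ 0.5783, -0.1556,  0.1561]), array([[-0.9602,  0.227 ],
       [ 1.5789, -1.3801],
       [-0.1762,  1.8876]]))
fin [ 0.5763 -0.1637  0.121 ]
[[0.535  0.0015 0.03  ]
 [0.4998 0.0845 0.03  ]
 [0.6179 0.0498 0.03  ]]
```

View pics/c5.png

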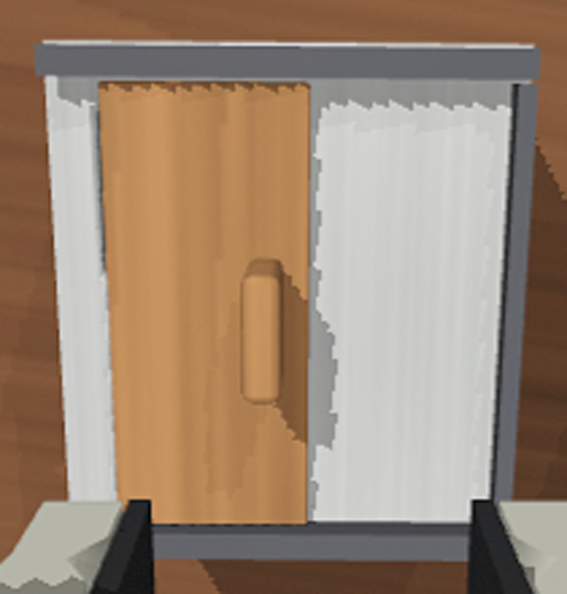

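>>> {"api": "jog_arm", "payload": {
  "commands": [
    [-7.5, -13, 0, 0],
    [0, 0, -26, 0],
    [0, 0, -20, 0],
    [0, 0, -20, 0],
    [0, 0, -20, 0],
    [0, 0, -20, 0],
    [0, 0, -20, 0],
    [0, 0, 0, 0],
    [0, 0, 0, 0],
    [0, 0, 0, 0]
  ]
}}

```text
clock: 2.8
tool_pos: [0.5781, -0.1634, 0.1017]
orientation: [-180.0, 0.1, -171.5]
force: [0.3, 0.4, 0.9]
opening: 0.0502
```

>>> {"api": "jog_arm", "payload": {
  "commands": [
    [0, 0, 0, 0],
    [0, 0, 0, 0],
    [0, 0, 0, 0],
    [0, 0, 0, 0],
    [0, 0, 0, 0],
    [0, 0, 0, 0],
    [0, 0, 0, 0],
    [0, 0, 0, 0],
    [0, 0, 0, 0],
    [0, 0, 0, 0]
  ],
  "fingers": 0
}}

```text
clock: 3.63
tool_pos: [0.5775, -0.1631, 0.1007]
orientation: [-180.0, 0.0, -171.5]
force: [-1.0, -0.1, 1.2]
opening: 0.0098
```

>>> {"api": "jog_arm", "payload": {
  "commands": [
    [-0.7, 4.5, 0, 0],
    [-0.7, 4.5, 0, 0],
    [-0.7, 4.5, 0, 0],
    [-0.6, 4.5, 0, 0],
    [-0.7, 4.5, 0, 0],
    [-0.7, 4.5, 0, 0],
    [-0.7, 4.5, 0, 0],
    [-0.6, 4.5, 0, 0],
    [-0.7, 4.5, 0, 0],
    [-0.7, 4.5, 0, 0]
  ]
}}

```text
clock: 4.47
tool_pos: [0.571, -0.1175, 0.1007]
orientation: [-180.0, 0.0, -171.5]
force: [2.9, -1.8, -0.5]
opening: 0.0098
```

>>> {"api": "jog_arm", "payload": {
  "commands": [
    [-0.15, 1, 0, 0],
    [-0.15, 1, 0, 0],
    [-0.15, 1, 0, 0],
    [-0.15, 1, 0, 0],
    [-0.15, 1, 0, 0],
    [0, 0, 0, 0],
    [0, 0, 0, 0],
    [0, 0, 0, 0],
    [0, 0, 0, 0],
    [0, 0, 0, 0]
  ]
}}

```text
clock: 5.3
tool_pos: [0.5703, -0.1129, 0.1007]
orientation: [180.0, 0.0, -171.5]
force: [5.5, 0.6, 0.0]
opening: 0.01
```

>>> {"api": "jog_arm", "payload": {
  "commands": [
    [-0.1, 1, 0, 0],
    [-0.1, 1, 0, 0],
    [-0.1, 1, 0, 0],
    [-0.1, 1, 0, 0],
    [-0.1, 1, 0, 0],
    [0, 0, 0, 0],
    [0, 0, 0, 0],
    [0, 0, 0, 0],
    [0, 0, 0, 0],
    [0, 0, 0, 0]
  ]
}}

```text
clock: 6.13
tool_pos: [0.5702, -0.112, 0.1007]
orientation: [-179.7, -0.0, -171.5]
force: [10.7, -23.5, -7.5]
opening: 0.0096
```

>>> {"api": "jog_arm", "payload": {
  "commands": [
    [0, 1, 0, 0],
    [0, 1, 0, 0],
    [0, 1, 0, 0],
    [0, 1, 0, 0],
    [0, 0, 0, 0],
    [0, 0, 0, 0],
    [0, 0, 0, 0],
    [0, 0, 0, 0],
    [0, 0, 0, 0],
    [0, 0, 0, 0]
  ]
}}

```text
clock: 6.97
tool_pos: [0.5701, -0.1117, 0.1007]
orientation: [-179.5, -0.1, -171.5]
force: [15.1, -44.7, -12.3]
opening: 0.01
```

>>> {"api": "jog_arm", "payload": {
  "commands": [
    [0, -2, 0, 0],
    [0.1, -2, 0, 0],
    [0.1, -2, 0, 0],
    [0, -1, 0, 0],
    [0, 0, 0, 0],
    [0, 0, 0, 0],
    [0, 0, 0, 0],
    [0, 0, 0, 0],
    [0, 0, 0, 0],
    [0, 0, 0, 0]
  ]
}}

```text
clock: 7.8
tool_pos: [0.5702, -0.1123, 0.1007]
orientation: [-179.9, 0.0, -171.5]
force: [7.8, -8.3, -2.1]
opening: 0.0094
```

>>> {"api": "jog_arm", "payload": {
  "commands": [
    [0, 0, 0, 0],
    [0, 0, 0, 0],
    [0, 0, 0, 0],
    [0, 0, 0, 0],
    [0, 0, 10, 0],
    [0, 0, 30, 0],
    [0, 0, 30, 0],
    [0, 0, 30, 0],
    [0, 0, 25, 0],
    [0, 0, 0, 0]
  ],
  "fingers": 40
}}

```text
clock: 8.63
tool_pos: [0.5721, -0.1113, 0.2324]
orientation: [-179.9, 0.5, -171.4]
force: [0.4, -0.3, 0.2]
opening: 0.0399
```

Run:
```python
from plant import *
import cv2,pickle
for n in("wrist","scene"):
    o=get_obs();s=snapshot(n);cv2.imwrite(f"pics/{n}2.png",s["image"][:,:,::-1]);pickle.dump((s,o),open(f"{n}2.pkl","wb"))
print(o["tool_pos"],o["orientation"],o["force"])
```

```text
[ 0.571035   -0.11090829  0.22956302] [-179.96318995    0.34255651 -171.46700706] [-0.45040921  0.49834265 -1.19246306]
```

View pics/wrist2.png

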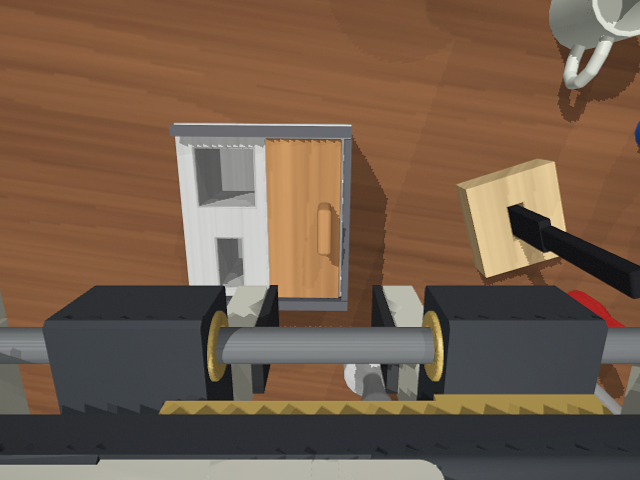

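View pics/scene2.png

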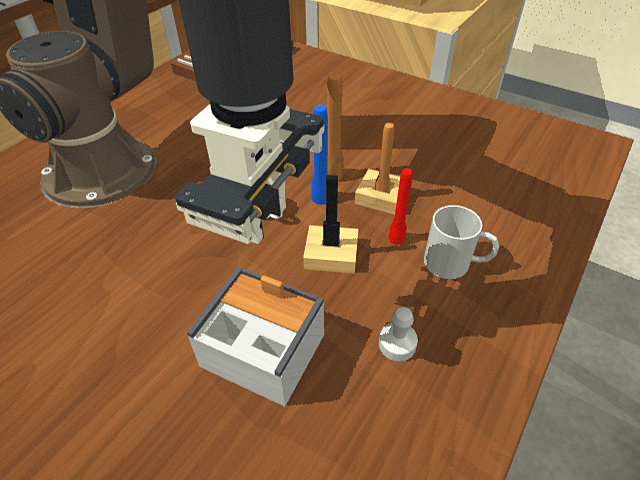

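Run:
```python
import cv2
im=cv2.imread("pics/wrist2.png")[115:315,165:365]
cv2.imwrite("pics/c6.png",cv2.resize(im,None,fx=3,fy=3,interpolation=cv2.INTER_CUBIC))
im=cv2.imread("pics/scene2.png")[265:405,180:340]
cv2.imwrite("pics/c7.png",cv2.resize(im,None,fx=4,fy=4,interpolation=cv2.INTER_CUBIC))
im=cv2.imread("pics/wrist2.png")[150:300,440:640]
cv2.imwrite("pics/c8.png",cv2.resize(im,None,fx=3,fy=3,interpolation=cv2.INTER_CUBIC))
```

```text
(no output)
```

View pics/c6.png

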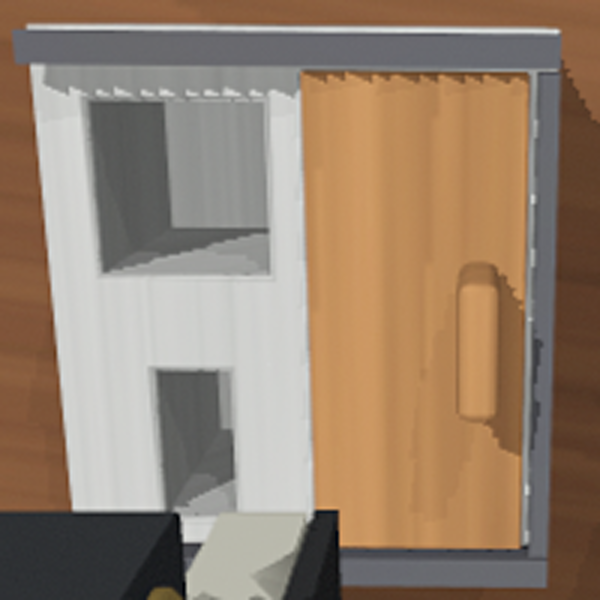

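View pics/c7.png

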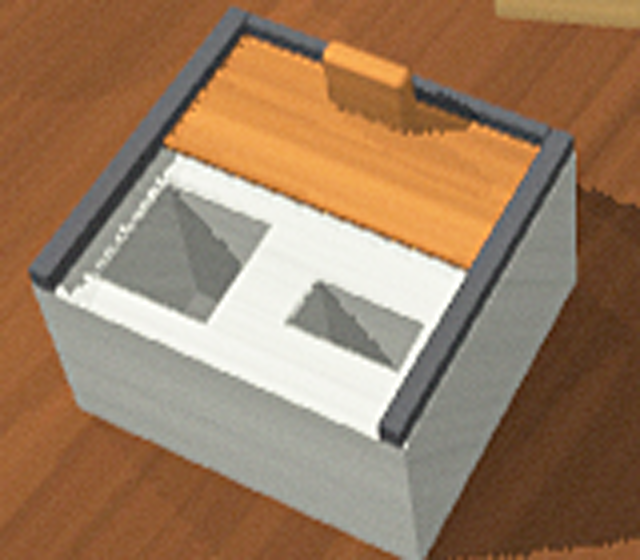

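View pics/c8.png

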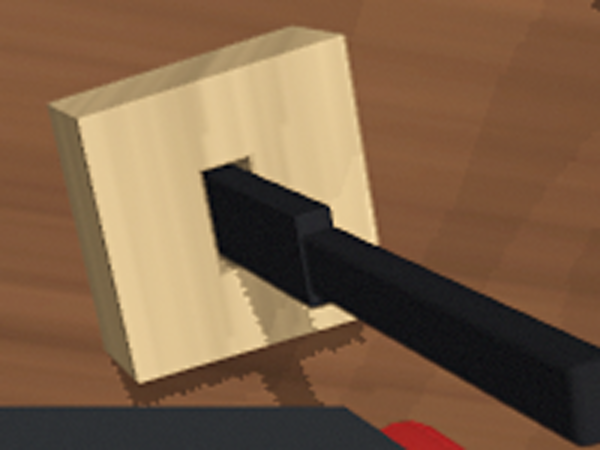

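Run:
```python
from h import *
W=load("wrist2");S=load("scene2");np.set_printoptions(precision=4,suppress=True)
w=lambda x,y:(165+x/3,115+y/3); s=lambda x,y:(180+x/4,265+y/4)
d=[(W,(-55,-52,85),w(84,98)),(W,(-55,-8,85),w(268,98)),(W,(-11,-8,85),w(273,277)),(W,(-11,-52,85),w(100,276)),
(W,(15,-40,85),w(152,368)),(W,(15,-20,85),w(232,368)),(W,(57,-20,85),w(239,511)),
(W,(-73,-65,95),w(14,28)),(W,(-73,65,95),w(560,28)),(W,(73,65,95),w(547,588))]
e=[(S,(-11,-8,85),s(270,222)),(S,(-11,-52,85),s(208,323)),(S,(15,-20,85),s(318,280)),(S,(57,-20,85),s(424,322)),(S,(57,-40,85),s(397,370)),(S,(15,-40,85),s(286,322))]
for q in(d,e,d+e):
    x,r=fit(q,[.578,-.158,.148]);print(x,np.degrees(x[2]));
    c,sn=np.cos(x[2]),np.sin(x[2])
    for n,l in(("well",(-.033,-.03)),("slot",(.036,-.03))):print(n,x[0]+c*l[0]-sn*l[1],x[1]+sn*l[0]+c*l[1])
print(r)
# fin now
print("fin",ray(W,w(480,340),.121))
# paddle stand & paddle
v=lambda x,y:(440+x/3,150+y/3)
q=np.array([ray(W,v(*p),.03) for p in((78,118),(345,35),(138,382))]);print(q)
print("pad foot edge top-left..",[ray(W,v(*p),.03) for p in((203,170),(222,268),(250,157))])
```

```text
[ 0.5773 -0.1567  0.142 ] 8.135176930767916
well 0.548863532869446 -0.19111009417586491
slot 0.6171691834104149 -0.18134597085756202
[ 0.578  -0.1582  0.1435] 8.222222832391674
well 0.5496518209083727 -0.19265288297272196
slot 0.6179425586043964 -0.18278499845105783
[ 0.5774 -0.157   0.1411] 8.08625754810063
well 0.5489428566693625 -0.1913197446483199
slot 0.6172568189629647 -0.18161394453970986
[[ 0.7941  0.4313]
 [-1.6403  0.8854]
 [-0.8472 -0.908 ]
 [ 0.2786 -0.9975]
 [ 0.6814  0.5344]
 [-0.8789  0.7189]
 [-0.5966  1.8484]
 [-0.7678 -1.4594]
 [ 0.1883 -0.0302]
 [-0.264  -0.0244]
 [ 0.4065 -0.4514]
 [-1.0241 -1.0708]
 [ 0.057  -1.6232]
 [ 0.449  -0.778 ]
 [ 0.0794 -0.8751]
 [ 0.5728 -0.6672]]
fin [ 0.5676 -0.1115  0.121 ]
[[0.5362 0.0132 0.03  ]
 [0.5004 0.0853 0.03  ]
 [0.6167 0.0534 0.03  ]]
pad foot edge top-left.. [array([0.5461, 0.0549, 0.03  ]), array([0.5755, 0.0695, 0.03  ]), array([0.5401, 0.068 , 0.03  ])]
```

>>> {"api": "jog_arm", "payload": {
  "commands": [
    [-1.3, 17.8, 0, 1.8],
    [-1.3, 17.8, 0, 1.8],
    [-1.3, 17.8, 0, 1.8],
    [-1.3, 17.8, 0, 1.8],
    [-1.3, 17.8, 0, 1.8],
    [-1.3, 17.8, 0, 1.8],
    [-1.3, 17.8, 0, 1.8],
    [-1.3, 17.8, 0, 1.8],
    [-1.3, 17.8, 0, 1.8],
    [-1.3, 17.8, 0, 1.8]
  ],
  "fingers": 50
}}

```text
clock: 9.57
tool_pos: [0.5556, 0.0676, 0.2244]
orientation: [180.0, -0.1, -153.4]
force: [-0.1, -0.7, -0.2]
opening: 0.0502
```

>>> {"api": "jog_arm", "payload": {
  "commands": [
    [0, 0, 0, 0],
    [0, 0, 0, 0],
    [0, 0, 0, 0],
    [0, 0, 0, 0],
    [0, 0, 0, 0],
    [0, 0, 0, 0],
    [0, 0, 0, 0],
    [0, 0, 0, 0],
    [0, 0, 0, 0],
    [0, 0, 0, 0]
  ]
}}

```text
clock: 10.4
tool_pos: [0.5566, 0.0669, 0.2256]
orientation: [-180.0, 0.0, -153.5]
force: [0.0, 0.3, -0.4]
opening: 0.0501
```

Run:
```python
from plant import *
import cv2,pickle
for n in("wrist","scene","side"):
    o=get_obs();s=snapshot(n);cv2.imwrite(f"pics/{n}3.png",s["image"][:,:,::-1]);pickle.dump((s,o),open(f"{n}3.pkl","wb"))
print(o["tool_pos"],o["orientation"],o["force"])
```

```text
[0.5566455  0.06695342 0.22557071] [-1.79999664e+02  1.32682515e-03 -1.53504593e+02] [-0.02172898 -0.18333403 -0.49305483]
```

View pics/wrist3.png

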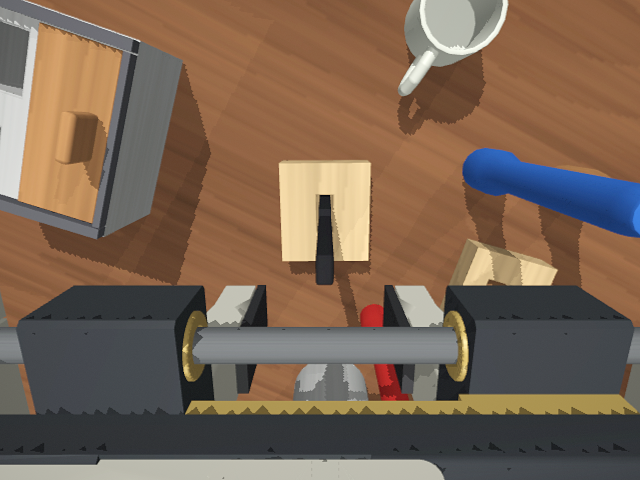

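View pics/side3.png

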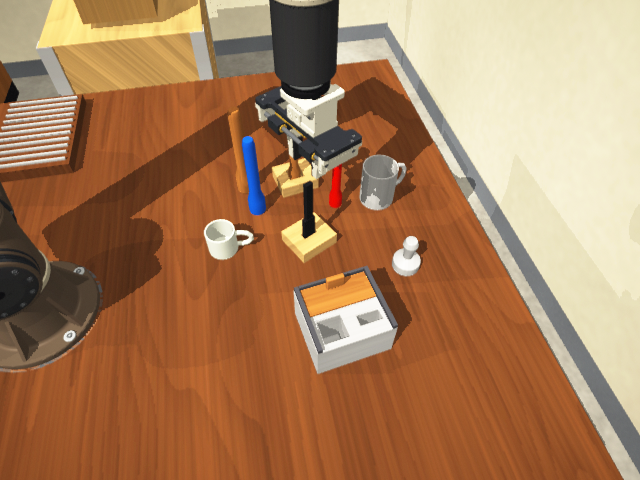

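>>> {"api": "jog_arm", "payload": {
  "commands": [
    [1, 0, -15, 0],
    [0, 0, -15, 0],
    [0, 0, -15, 0],
    [0, 0, -15, 0],
    [0, 0, -15, 0],
    [0, 0, -14, 0],
    [0, 0, 0, 0],
    [0, 0, 0, 0],
    [0, 0, 0, 0],
    [0, 0, 0, 0]
  ]
}}

```text
clock: 11.38
tool_pos: [0.5583, 0.0672, 0.1377]
orientation: [-180.0, 0.1, -153.5]
force: [-0.2, 0.3, 1.1]
opening: 0.05
```

>>> {"api": "jog_arm", "payload": {
  "commands": [
    [0, 0, 0, 0],
    [0, 0, 0, 0],
    [0, 0, 0, 0],
    [0, 0, 0, 0],
    [0, 0, 0, 0],
    [0, 0, 0, 0],
    [0, 0, 0, 0],
    [0, 0, 0, 0],
    [0, 0, 0, 0],
    [0, 0, 0, 0]
  ],
  "fingers": 0
}}

```text
clock: 12.22
tool_pos: [0.5576, 0.067, 0.1366]
orientation: [180.0, -0.0, -153.5]
force: [-0.5, -0.1, 0.7]
opening: 0.0097
```

>>> {"api": "jog_arm", "payload": {
  "commands": [
    [0, 0, 5, 0],
    [0, 0, 10, 0],
    [0, 0, 15, 0],
    [0, 0, 15, 0],
    [0, 0, 20, 0],
    [0, 0, 20, 0],
    [0, 0, 20, 0],
    [0, 0, 10, 0],
    [0, 0, 5, 0],
    [0, 0, 0, 0]
  ]
}}

```text
clock: 13.05
tool_pos: [0.558, 0.0671, 0.2578]
orientation: [-180.0, 0.1, -153.5]
force: [-0.1, 0.7, -1.5]
opening: 0.0099
```

>>> {"api": "jog_arm", "payload": {
  "commands": [
    [6, -25, 0, -1.8],
    [6, -25, 0, -1.8],
    [6, -25, 0, -1.8],
    [6, -25, 0, -1.8],
    [6, -25, 0, -1.8],
    [6, -25, 0, -1.8],
    [6, -25, 0, -1.9],
    [6, -25, 0, -1.9],
    [6, -25, 0, -1.9],
    [5.7, -24, 0, -1.8]
  ]
}}

```text
clock: 13.88
tool_pos: [0.6169, -0.1833, 0.2547]
orientation: [180.0, -0.1, -171.9]
force: [0.7, -0.1, 0.2]
opening: 0.0097
```

>>> {"api": "jog_arm", "payload": {
  "commands": [
    [0, 0, 0, 0],
    [0, 0, 0, 0],
    [0, 0, 0, 0],
    [0, 0, 0, 0],
    [0, 0, 0, 0],
    [0, 0, 0, 0],
    [0, 0, 0, 0],
    [0, 0, 0, 0],
    [0, 0, 0, 0],
    [0, 0, 0, 0]
  ]
}}

```text
clock: 14.72
tool_pos: [0.6173, -0.1818, 0.2567]
orientation: [-180.0, 0.0, -171.8]
force: [0.7, -1.3, -0.2]
opening: 0.0101
```

Run:
```python
from plant import *
import cv2,pickle
for n in("wrist","scene","side"):
    o=get_obs();s=snapshot(n);cv2.imwrite(f"pics/{n}4.png",s["image"][:,:,::-1]);pickle.dump((s,o),open(f"{n}4.pkl","wb"))
    if n!="wrist":
        im=s["image"][240:390,170:370,::-1] if n=="scene" else s["image"][210:360,270:430,::-1]
        cv2.imwrite(f"pics/{n}4c.png",cv2.resize(im,None,fx=4,fy=4,interpolation=cv2.INTER_CUBIC))
print(o["tool_pos"],o["orientation"],o["force"])
```

```text
[ 0.61733513 -0.18196923  0.25661983] [ 1.79998495e+02  8.23696880e-03 -1.71798347e+02] [-0.37158736 -0.24855018 -0.73666014]
```

View pics/scene4c.png

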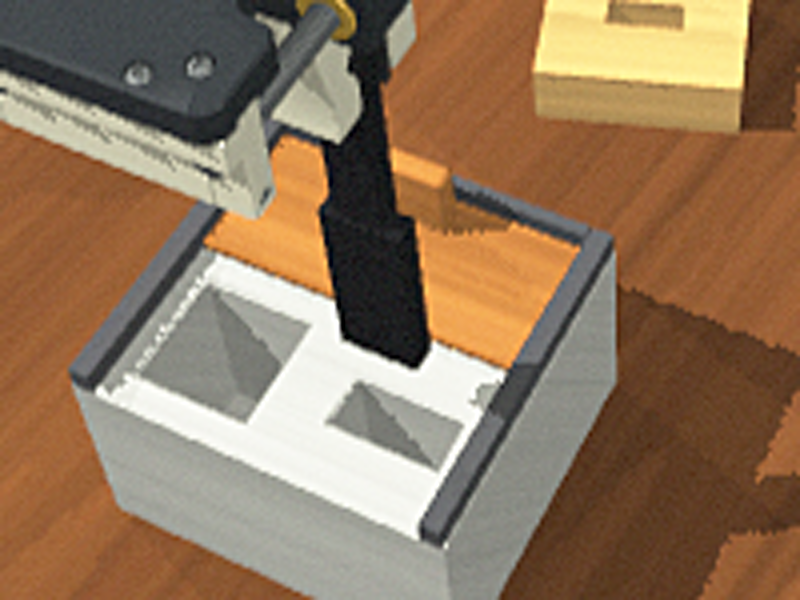

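View pics/side4c.png

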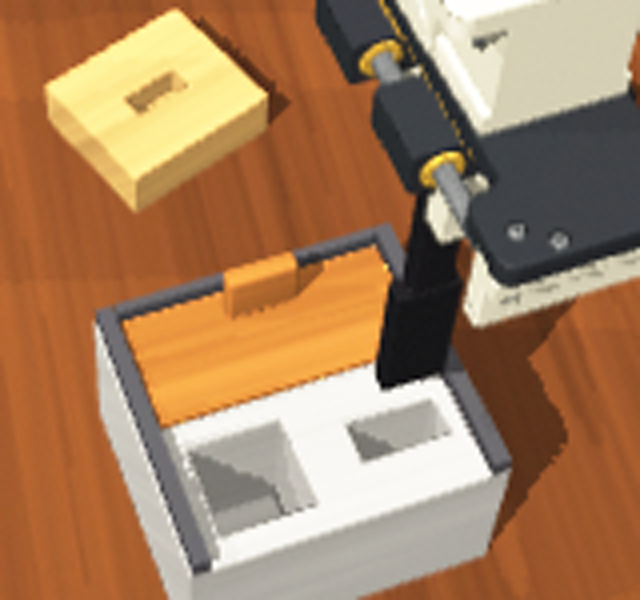

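View pics/wrist4.png

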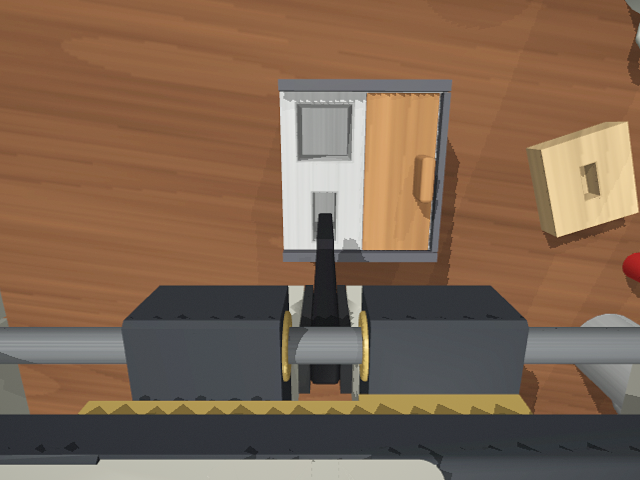

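Run:
```python
from h import *
np.set_printoptions(precision=4,suppress=True)
a=np.radians(8.2);X=np.array([np.cos(a),np.sin(a),0]);Y=np.array([-np.sin(a),np.cos(a),0])
for n,(ox,oy) in(("scene",(170,240)),("side",(270,210))):
    c=load(n+"4");f=np.array([.6173,-.182,.13]);s=np.array([.6173,-.182,.085])
    print(n,"foot -y corners,+x+y:",[(proj(c,f+X*sx*.014+Y*sy*.005)[0]-(ox,oy))*4 for sx,sy in((-1,-1),(1,-1),(1,1))])
    print("slot",[(proj(c,s+X*sx*.021+Y*sy*.010)[0]-(ox,oy))*4 for sx,sy in((-1,1),(1,1),(1,-1),(-1,-1))])
```

```text
scene foot -y corners,+x+y: [array([338.9035, 341.7439]), array([415.1357, 373.4028]), array([430.3233, 349.1878])]
slot [array([357.5172, 374.4415]), array([465.2295, 419.6634]), array([436.8364, 467.3502]), array([327.6566, 420.3445])]
side foot -y corners,+x+y: [array([383.6854, 390.1138]), array([445.3808, 370.1987]), array([435.294 , 350.6168])]
slot [array([346.1148, 417.8552]), array([433.8392, 389.3727]), array([453.1362, 427.4504]), array([364.3078, 456.7727])]
```

>>> {"api": "jog_arm", "payload": {
  "commands": [
    [0, 0, -10, 0],
    [0, 0, -10, 0],
    [0, 0, -10, 0],
    [0, 0, -10, 0],
    [0, 0, -6, 0],
    [0, 0, -6, 0],
    [0, 0, -6, 0],
    [0, 0, -6, 0],
    [0, 0, -6, 0],
    [0, 0, 0, 0]
  ]
}}

```text
clock: 15.7
tool_pos: [0.6167, -0.1819, 0.1851]
orientation: [180.0, -0.1, -171.8]
force: [-0.3, 1.0, 0.1]
opening: 0.0099
```

Run:
```python
from plant import *
import cv2
o=get_obs()
a=snapshot("scene")["image"][220:370,190:350,::-1];b=snapshot("side")["image"][220:370,290:450,::-1]
import numpy as np
cv2.imwrite("pics/5.png",cv2.resize(np.hstack([a,b]),None,fx=2.5,fy=2.5,interpolation=cv2.INTER_CUBIC))
print(o["tool_pos"],o["force"],o["opening"])
```

```text
[ 0.6167276  -0.18187473  0.18510325] [-0.33583587  1.02798677  0.07510047] 0.009915131459869976
```

View pics/5.png

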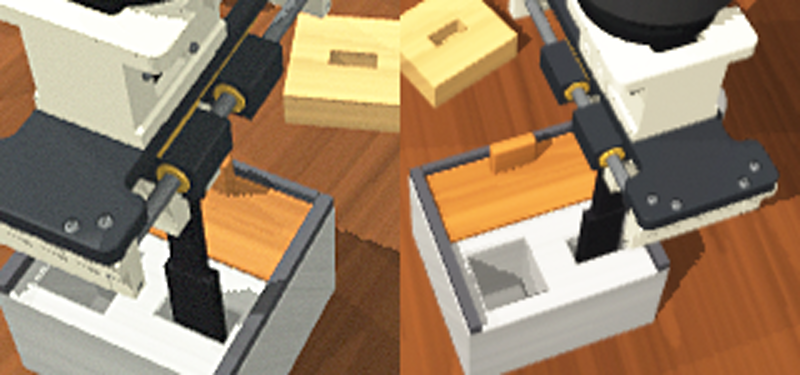

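>>> {"api": "jog_arm", "payload": {
  "commands": [
    [0, 0, -6, 0],
    [0, 0, -6, 0],
    [0, 0, -6, 0],
    [0, 0, -6, 0],
    [0, 0, -6, 0],
    [0, 0, -6, 0],
    [0, 0, -5, 0],
    [0, 0, -3, 0],
    [0, 0, 0, 0],
    [0, 0, 0, 0]
  ]
}}

```text
clock: 16.63
tool_pos: [0.6173, -0.1821, 0.1424]
orientation: [-180.0, -0.0, -171.8]
force: [0.8, -0.3, -0.1]
opening: 0.0098
```

>>> {"api": "jog_arm", "payload": {
  "commands": [
    [0, 0, 0, 0],
    [0, 0, 0, 0],
    [0, 0, 0, 0],
    [0, 0, 0, 0],
    [0, 0, 0, 0],
    [0, 0, 0, 0],
    [0, 0, 0, 0],
    [0, 0, 0, 0],
    [0, 0, 0, 0],
    [0, 0, 0, 0]
  ],
  "fingers": 50
}}

```text
clock: 17.47
tool_pos: [0.6173, -0.182, 0.1425]
orientation: [-180.0, -0.0, -171.8]
force: [0.3, -1.4, -0.6]
opening: 0.0502
```

>>> {"api": "jog_arm", "payload": {
  "commands": [
    [0, 0, 10, 0],
    [0, 0, 15, 0],
    [0, 0, 20, 0],
    [0, 0, 20, 0],
    [0, 0, 20, 0],
    [0, 0, 20, 0],
    [0, 0, 10, 0],
    [0, 0, 0, 0],
    [0, 0, 0, 0],
    [0, 0, 0, 0]
  ]
}}

```text
clock: 18.3
tool_pos: [0.6167, -0.1818, 0.2565]
orientation: [180.0, -0.1, -171.8]
force: [0.6, 0.3, -0.3]
opening: 0.0496
```

Run:
```python
from plant import *
import cv2
import numpy as np
o=get_obs()
a=snapshot("scene")["image"][220:370,190:350,::-1];b=snapshot("side")["image"][220:370,290:450,::-1]
cv2.imwrite("pics/6.png",cv2.resize(np.hstack([a,b]),None,fx=2.5,fy=2.5,interpolation=cv2.INTER_CUBIC))
print(o["tool_pos"],o["force"],o["opening"])
```

```text
[ 0.61674624 -0.18183178  0.25647467] [ 0.58250631  0.32013176 -0.28472359] 0.04960464081927895
```

View pics/6.png

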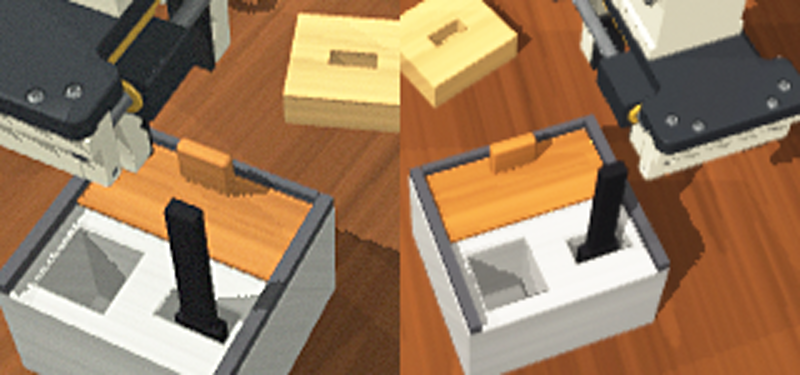

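>>> {"api": "jog_arm", "payload": {
  "commands": [
    [-5, 36, 0, 0],
    [-5, 36, 0, 0],
    [-5, 36, 0, 0],
    [-5, 36, 0, 0],
    [-5, 36, 0, 0],
    [-5, 36, 0, 0],
    [-5, 36, 0, 0],
    [-5, 36, 0, 0],
    [-5, 36, 0, 0],
    [-5, 36, 0, 0]
  ],
  "fingers": 60
}}

```text
clock: 19.23
tool_pos: [0.5665, 0.1795, 0.2568]
orientation: [-180.0, -0.1, -171.8]
force: [-0.0, 0.8, 0.7]
opening: 0.06
```

>>> {"api": "jog_arm", "payload": {
  "commands": [
    [-3.5, 36, 0, 0],
    [-4, 36, 0, 0],
    [0, 4.5, 0, 0],
    [0, 0, 0, 0],
    [0, 0, 0, 0],
    [0, 0, 0, 0],
    [0, 0, 0, 0],
    [0, 0, 0, 0],
    [0, 0, 0, 0],
    [0, 0, 0, 0]
  ]
}}

```text
clock: 20.07
tool_pos: [0.56, 0.2538, 0.2577]
orientation: [180.0, 0.0, -171.9]
force: [-1.0, 0.1, -0.2]
opening: 0.0601
```

Run:
```python
from plant import *
import cv2,pickle
for n in("wrist","scene","side"):
    o=get_obs();s=snapshot(n);cv2.imwrite(f"pics/{n}7.png",s["image"][:,:,::-1]);pickle.dump((s,o),open(f"{n}7.pkl","wb"))
print(o["tool_pos"],o["orientation"],o["force"])
```

```text
[0.55993253 0.2541039  0.25769991] [ 1.79992099e+02  1.09502590e-02 -1.71831428e+02] [-0.58265833  0.12741455 -0.14077377]
```

View pics/wrist7.png

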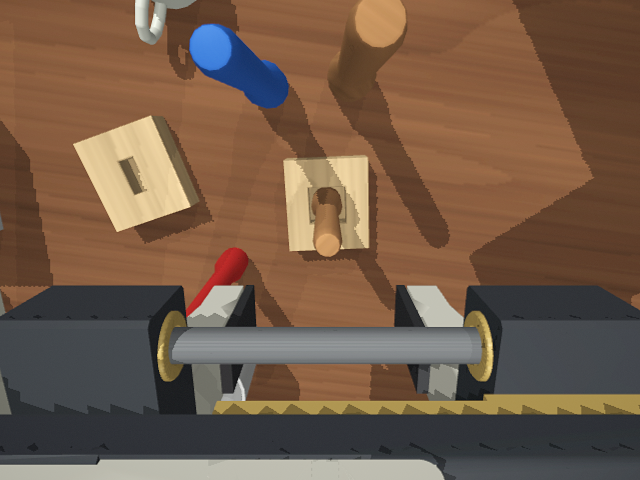

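View pics/side7.png

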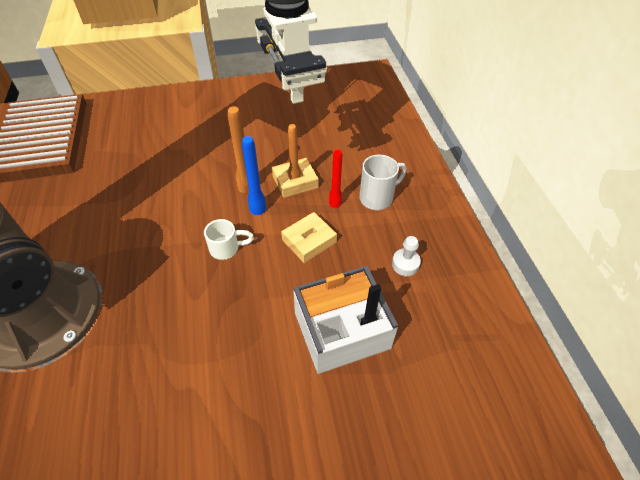

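View pics/scene7.png

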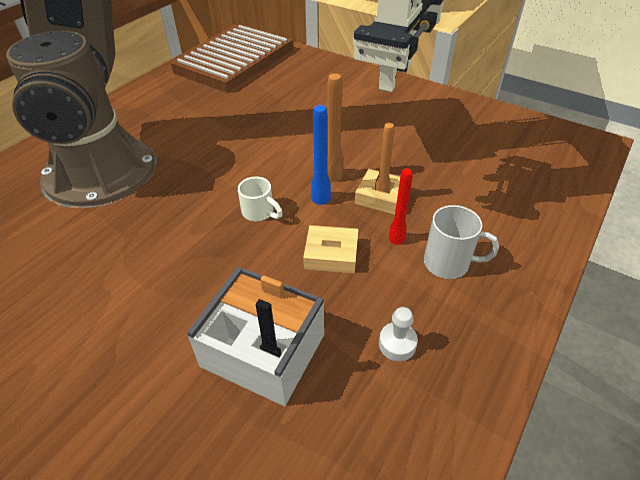

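Run:
```python
from h import *
W=load("wrist7");S=load("scene7");D=load("side7")
print(ray(W,(327.5,244.5),.17),ray(S,(388,126.5),.17),ray(D,(292.5,126.5),.17),proj(W,[.56,.2541,.17]))
```

```text
[0.55905353 0.25596737 0.17      ] [0.55957675 0.24918722 0.17      ] [0.5585125  0.25129032 0.17      ] [[324.4246636 245.5030869]]
```

>>> {"api": "jog_arm", "payload": {
  "commands": [
    [0, 1, -15, 0],
    [0, 0, -25, 0],
    [0, 0, -25, 0],
    [0, 0, -25, 0],
    [0, 0, -20, 0],
    [0, 0, -12, 0],
    [0, 0, 0, 0],
    [0, 0, 0, 0],
    [0, 0, 0, 0],
    [0, 0, 0, 0]
  ]
}}

```text
clock: 21.05
tool_pos: [0.5605, 0.256, 0.137]
orientation: [179.9, 0.1, -171.8]
force: [0.4, 0.7, 0.1]
opening: 0.0602
```

>>> {"api": "jog_arm", "payload": {
  "commands": [
    [0, 0, 0, 0],
    [0, 0, 0, 0],
    [0, 0, 0, 0],
    [0, 0, 0, 0],
    [0, 0, 0, 0],
    [0, 0, 0, 0],
    [0, 0, 0, 0],
    [0, 0, 0, 0],
    [0, 0, 0, 0],
    [0, 0, 0, 0]
  ],
  "fingers": 0
}}

```text
clock: 21.88
tool_pos: [0.5598, 0.2555, 0.1355]
orientation: [-180.0, -0.0, -171.8]
force: [0.3, 0.5, -0.4]
opening: 0.0195
```

>>> {"api": "jog_arm", "payload": {
  "commands": [
    [0, 0, 5, 0],
    [0, 0, 10, 0],
    [0, 0, 15, 0],
    [0, 0, 15, 0],
    [0, 0, 20, 0],
    [0, 0, 20, 0],
    [0, 0, 20, 0],
    [0, 0, 15, 0],
    [0, 0, 5, 0],
    [0, 0, 0, 0]
  ]
}}

```text
clock: 22.72
tool_pos: [0.5604, 0.2559, 0.2627]
orientation: [179.9, 0.2, -171.8]
force: [-0.3, 0.5, -0.6]
opening: 0.019
```

>>> {"api": "jog_arm", "payload": {
  "commands": [
    [-1, -36, 1, 0],
    [-1, -36, 1, 0],
    [-1, -36, 1, 0],
    [-1, -36, 1, 0],
    [-1, -36, 1, 0],
    [-1, -36, 0, 0],
    [-1, -36, 0, 0],
    [-1, -36, 0, 0],
    [-1, -36, 0, 0],
    [-1, -36, 0, 0]
  ]
}}

```text
clock: 23.55
tool_pos: [0.5488, -0.1061, 0.2645]
orientation: [180.0, -0.1, -171.8]
force: [0.9, -0.5, -0.5]
opening: 0.0187
```

>>> {"api": "jog_arm", "payload": {
  "commands": [
    [-1, -36, 0, 0],
    [0, -36, 0, 0],
    [0, -15.5, 0, 0],
    [0, 0, 0, 0],
    [0, 0, 0, 0],
    [0, 0, 0, 0],
    [0, 0, 0, 0],
    [0, 0, 0, 0],
    [0, 0, 0, 0],
    [0, 0, 0, 0]
  ]
}}

```text
clock: 24.38
tool_pos: [0.549, -0.1913, 0.2657]
orientation: [-180.0, 0.0, -171.7]
force: [0.6, -0.9, -0.9]
opening: 0.0191
```

Run:
```python
from plant import *
import cv2,pickle
import numpy as np
for n in("wrist","scene","side"):
    o=get_obs();s=snapshot(n);cv2.imwrite(f"pics/{n}8.png",s["image"][:,:,::-1]);pickle.dump((s,o),open(f"{n}8.pkl","wb"))
a=cv2.imread("pics/scene8.png")[220:370,170:330];b=cv2.imread("pics/side8.png")[220:370,270:430]
cv2.imwrite("pics/8.png",cv2.resize(np.hstack([a,b]),None,fx=2.5,fy=2.5,interpolation=cv2.INTER_CUBIC))
print(o["tool_pos"],o["orientation"],o["force"])
```

```text
[ 0.54892604 -0.19158197  0.26566525] [-1.79999180e+02  1.17710616e-02 -1.71758598e+02] [-0.61881627  0.30159874 -1.10519709]
```

View pics/8.png

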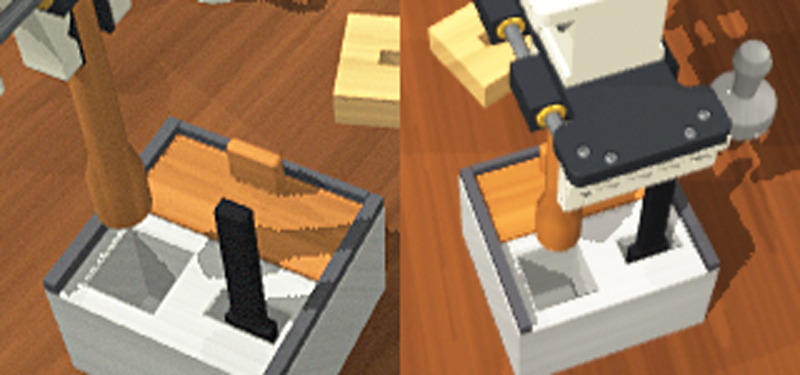

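View pics/wrist8.png

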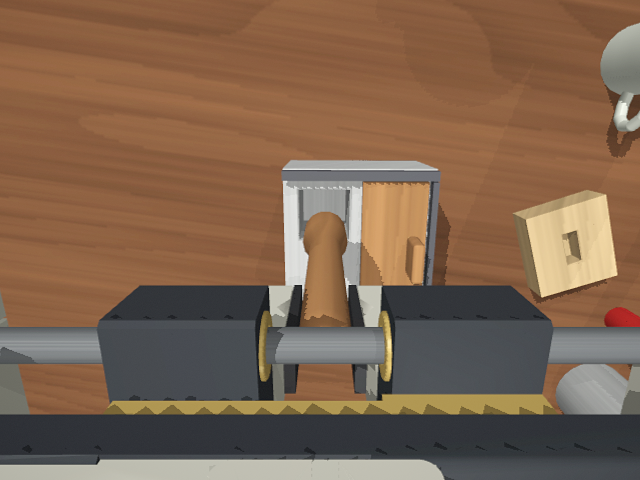

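Run:
```python
from h import *
for n,o in(("scene",(170,220,0)),("side",(270,220,400))):
    c=load(n+"8")
    th=np.linspace(0,6.28,60)
    P=np.c_[.549+.015*np.cos(th),-.1916+.015*np.sin(th),0*th+.14]
    q=(proj(c,P)-o[:2])*2.5+[o[2],0];print(n,q.min(0),q.max(0))
    q=(proj(c,[.549,-.192,.085])-o[:2])*2.5;print("well",q+[o[2],0])
```

```text
scene [ 95.6455733  184.83512067] [153.20023473 231.33241975]
well [[139.70094279 266.84420226]]
side [536.85055221 209.30060524] [583.14375221 250.31705995]
well [[557.48262947 269.5619871 ]]
```

>>> {"api": "jog_arm", "payload": {
  "commands": [
    [0, 0, -10, 0],
    [0, 0, -10, 0],
    [0, 0, -10, 0],
    [0, 0, -10, 0],
    [0, 0, -8, 0],
    [0, 0, -8, 0],
    [0, 0, -8, 0],
    [0, 0, -6, 0],
    [0, 0, -6, 0],
    [0, 0, 0, 0]
  ]
}}

```text
clock: 25.37
tool_pos: [0.5482, -0.1919, 0.1881]
orientation: [180.0, -0.1, -171.8]
force: [-0.8, -0.7, -2.3]
opening: 0.0193
```

>>> {"api": "jog_arm", "payload": {
  "commands": [
    [0, 0, -6, 0],
    [0, 0, -6, 0],
    [0, 0, -6, 0],
    [0, 0, -6, 0],
    [0, 0, -6, 0],
    [0, 0, -6, 0],
    [0, 0, -6, 0],
    [0, 0, -4, 0],
    [0, 0, -3, 0],
    [0, 0, 0, 0]
  ]
}}

```text
clock: 26.2
tool_pos: [0.5485, -0.192, 0.1398]
orientation: [180.0, -0.1, -171.8]
force: [-0.8, -0.9, -0.2]
opening: 0.0189
```

>>> {"api": "jog_arm", "payload": {
  "commands": [
    [0, 0, -1.5, 0],
    [0, 0, 0, 0],
    [0, 0, 0, 0],
    [0, 0, 0, 0],
    [0, 0, 0, 0],
    [0, 0, 0, 0],
    [0, 0, 0, 0],
    [0, 0, 0, 0],
    [0, 0, 0, 0],
    [0, 0, 0, 0]
  ],
  "fingers": 60
}}

```text
clock: 27.03
tool_pos: [0.5488, -0.192, 0.1391]
orientation: [180.0, -0.0, -171.8]
force: [-0.6, -0.8, 0.3]
opening: 0.0603
```

>>> {"api": "jog_arm", "payload": {
  "commands": [
    [0, 0, 10, 0],
    [0, 0, 15, 0],
    [0, 0, 20, 0],
    [0, 0, 20, 0],
    [0, 0, 20, 0],
    [0, 0, 20, 0],
    [0, 0, 20, 0],
    [0, 0, 10, 0],
    [-10, 30, 0, 0],
    [-10, 30, 0, 0]
  ]
}}

```text
clock: 27.87
tool_pos: [0.5289, -0.1322, 0.2745]
orientation: [-180.0, 0.0, -172.0]
force: [0.2, 1.2, -0.4]
opening: 0.0598
```

>>> {"api": "jog_arm", "payload": {
  "commands": [
    [-10, 30, 0, 0],
    [-10, 30, 0, 0],
    [-10, 30, 0, 0],
    [-10, 30, 0, 0],
    [0, 0, 0, 0],
    [0, 0, 0, 0],
    [0, 0, 0, 0],
    [0, 0, 0, 0],
    [0, 0, 0, 0],
    [0, 0, 0, 0]
  ]
}}

```text
clock: 28.7
tool_pos: [0.489, -0.0128, 0.2739]
orientation: [-180.0, -0.0, -171.9]
force: [-0.1, -0.1, 0.8]
opening: 0.0599
```

Run:
```python
from plant import *
import cv2,pickle
import numpy as np
for n in("scene","side"):
    o=get_obs();s=snapshot(n);cv2.imwrite(f"pics/{n}9.png",s["image"][:,:,::-1]);pickle.dump((s,o),open(f"{n}9.pkl","wb"))
a=cv2.imread("pics/scene9.png")[250:400,180:340];b=cv2.imread("pics/side9.png")[230:380,270:430]
cv2.imwrite("pics/9.png",cv2.resize(np.hstack([a,b]),None,fx=2.5,fy=2.5,interpolation=cv2.INTER_CUBIC))
print(o["tool_pos"],o["force"])
from h import *
x=(.549,-.192);p=(.6173,-.182)
for n,of in(("scene",(180,250,0)),("side",(270,230,400))):
    c=load(n+"9");print(n,"mud top",(proj(c,[*x,.17])-of[:2])*2.5+[of[2],0],"pad top",(proj(c,[*p,.18])-of[:2])*2.5+[of[2],0])
```

```text
[ 0.48892919 -0.01276955  0.27383736] [-0.21658251 -0.13308846  0.03282284]
scene mud top [[89.50014979 98.00868475]] pad top [[206.08855403 132.98424026]]
side mud top [[561.68082884 181.56600079]] pad top [[663.84260271 141.2279769 ]]
```

View pics/9.png

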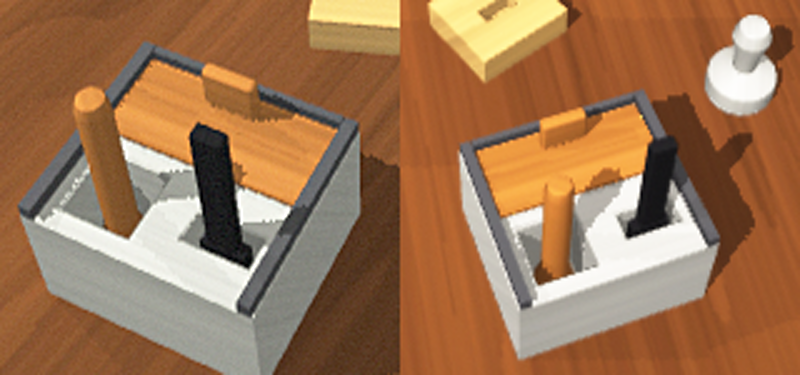

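View pics/scene9.png

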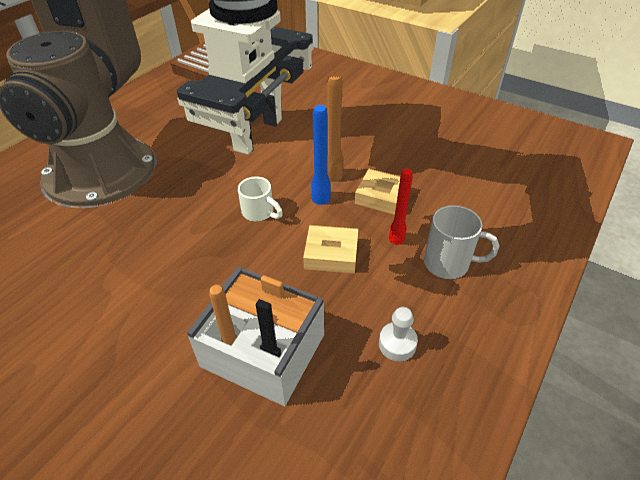

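```bash
python3 -c "
from plant import *
print(close_job())"
```

```text
the job is handed in; nothing more can be done
None
```

The cover is fully open, and the muddler and paddle are standing in the holder. I handed the job in at about 29 s; no verdict is reported, so the checks below are mine.

- **Cover:** I gripped the fin and slid it about 51 mm until it met the end stop, where the push built up to about 45 N. It had started roughly 8 mm open, so the full travel was short of 60 mm. The last pictures show it still at the stop.
- **Paddle:** It went blade down into the slot with almost no contact force.
- **Muddler:** It was the small wooden one in the stand, and it went head down into the square well, also with almost no contact force. I left the blue, red and taller wooden ones alone.
- **Final check:** Both handle tops were within about 2–3 px of where they should be if standing upright on the bottom. The arm is clear of everything. I judged the jug, tamper and cup unmoved by eye from the pictures, without measuring them.
- **Disagreements:** The first scene and side fits of the holder differed by about 4 mm. I used later wrist and scene views of the openings instead, which agreed to about 1.5 mm. For the paddle above the slot, the scene and side views suggested an offset of 2–5 mm, but the wrist view showed it centred. I followed the wrist view, and the paddle went in cleanly.

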